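# Sockets back on the rail in order of size

### The arm

A 6-joint arm with a two-finger parallel gripper is mounted at the origin on the work surface. World frame = base frame: x ahead of the robot, y to its left, z up, the work surface at z = 0. Lengths are in m, angles in rad, forces in N, time in s.
With the tool pointing down it reaches from about 0.25 to 0.85 m from the base axis. Payload 12.5 kg.
Tool frame: the origin (TCP) lies at the very end of the fingers, on their centre line; the grasp point (between the pads) lies r.grip_depth behind it (r.grip_depth is the distance from the TCP to the grasp point, in m); z points along the fingers, y is the line along which they close (so a half turn about z gives the same grasp; the last joint's range is limited). The gripper opens to 93 mm and grips with 3 to 60 N. Pads are 15 mm wide; open, the fingers measure 128 mm over their backs; the gripper's body (75 mm by 188 mm) begins 65 mm behind the grasp point.
Start: joints at [1.108, 0.351, 1.652, -0, 1.139, -0.085], TCP at [0.203, 0.511, 0.219] pointing down, gripper open.
Joint ranges: [-2.75, 2.75], [-0.79, 2.1], [0.01, 2.65], [-1.57, 4.71], [0.07, 3.14], [-2.87, 2.87]. Speed limits (rad/s): [2.22, 2.22, 2.79, 3.14, 3.14, 3.14].

### API

Orientations are given as [roll, pitch, yaw] about the fixed x, y, z axes, in that order (R = Rz(yaw) Ry(pitch) Rx(roll)).
In Python, from plant import sensors, cams, finish_job, r gives the robot as it stands.
- The arm moves only by the tool move_arm, never from a script. Its argument "targets" is one flat list of numbers, 7 for each row, row after row: the closure, from -1 (fully open) to 1 (shut), then the shift along the tool's x, y, z in mm, then the turn, a rotation vector about the tool's x, y, z in rad. A call has 1 to 12 rows; each row shifts and turns the commanded pose from where the row before left it, along the tool's axes as they then stand; what a row does not reach is not made up. A row lasts 1/12 s, in which the tool goes at most 41.7 mm and 7.16 degrees, less where a joint would pass 70% of its speed; a pose out of reach is approached as far as the arm can. A call is refused whole if a number of a shift passes 41.7 or a number of a turn 0.125, either way. A call with a gripper value outside its range is refused whole. The fingers move at their own pace and stop on an object; the grip force is fixed at half the most. Time passes only in rows, so rows that do not move let the fingers close. It gives the time, the measured TCP pose, the force, the opening and the grip force at its end, in the units of the state.
- sensors.state(): the state, without advancing time (a new reading comes with each control period).
- cams.get_image(name): name is "side" or "top"; returns the picture (400x640x3 uint8, red, green, blue); there is no depth.
- cams.camera_info(name): a dict with "intrinsics" (3x3 intrinsics, pixels), "origin" and "orientation" of the camera in the world. Camera axes: x right, y down, z forward; pixel columns grow to the right and rows downward; lengths in m; the calibration is good to about 2 mm. A picture is of the moment at which its call begins. camera_info takes no time and is no camera call.
- finish_job(): hands the job in; it is judged then, once.
The state is a dict: "clock": time; "q": joint angles; "qd": joint speeds; "joint_torque": joint torques, N m; "position": TCP position; "orientation": TCP orientation; "force": force on the tool from outside, world axes, zero at the start; "torque": the same for the moment, N m; "gripper_width": opening from 0.0 (shut) to 1.0 (fully open); "grasp_force": force on a finger pad.
Only numpy, scipy, OpenCV 4.12 (cv2) and the standard library are available. Lean on these libraries where they do the work, as an engineer would, in place of code of your own. Each camera call takes 0.05 s, during which the arm holds its last target. There are 200 camera calls.

### The job

Put the four loose steel sockets back on the socket rail: one standing upright in the middle of each round rubber pad, in order of size, the largest on the pad next to the rail's upright handle and the smallest on the pad furthest from it. Do not knock any of them over.

Things in the scene. Friction and masses are not known exactly. Their poses are not given: they have to be found in the camera images.
- socket_s_center (a point): Centre (on the axis, half-way up) of the smallest of the four loose steel sockets for a nut driver: a plain bright steel cylinder 26 mm across and 40 mm tall, standing upright on the bench with its dark hollow hexagon mouth up. z axis along the socket, up. It is round, so its yaw means nothing; lift it from above by its straight sides.
- socket_m_center (a point): Centre (on the axis, half-way up) of the second smallest of the four loose steel sockets for a nut driver: a plain bright steel cylinder 34 mm across and 50 mm tall, standing upright on the bench with its dark hollow hexagon mouth up. z axis along the socket, up. It is round, so its yaw means nothing; lift it from above by its straight sides.
- socket_l_center (a point): Centre (on the axis, half-way up) of the second largest of the four loose steel sockets for a nut driver: a plain bright steel cylinder 43 mm across and 60 mm tall, standing upright on the bench with its dark hollow hexagon mouth up. z axis along the socket, up. It is round, so its yaw means nothing; lift it from above by its straight sides.
- socket_xl_center (a point): Centre (on the axis, half-way up) of the largest of the four loose steel sockets for a nut driver: a plain bright steel cylinder 52 mm across and 70 mm tall, standing upright on the bench with its dark hollow hexagon mouth up. z axis along the socket, up. It is round, so its yaw means nothing; lift it from above by its straight sides.
- pad1: One of four identical round black rubber pads, 62 mm across, 4 mm thick, fixed in a straight row on the low aluminium rail (430 x 80 x 12 mm, lying on the bench). Origin: centre of its underside, on the rail's top face 12 mm above the bench, so a socket set on it stands 16 mm above the bench. The row runs along its y axis, its x axis is across the rail; neighbouring pads are 85 mm apart, centre to centre. The pads' numbers say nothing about their order in the row.
- pad2: One of four identical round black rubber pads, 62 mm across, 4 mm thick, fixed in a straight row on the low aluminium rail (430 x 80 x 12 mm, lying on the bench). Origin: centre of its underside, on the rail's top face 12 mm above the bench, so a socket set on it stands 16 mm above the bench. The row runs along its y axis, its x axis is across the rail; neighbouring pads are 85 mm apart, centre to centre. The pads' numbers say nothing about their order in the row.
- pad3: One of four identical round black rubber pads, 62 mm across, 4 mm thick, fixed in a straight row on the low aluminium rail (430 x 80 x 12 mm, lying on the bench). Origin: centre of its underside, on the rail's top face 12 mm above the bench, so a socket set on it stands 16 mm above the bench. The row runs along its y axis, its x axis is across the rail; neighbouring pads are 85 mm apart, centre to centre. The pads' numbers say nothing about their order in the row.
- pad4: One of four identical round black rubber pads, 62 mm across, 4 mm thick, fixed in a straight row on the low aluminium rail (430 x 80 x 12 mm, lying on the bench). Origin: centre of its underside, on the rail's top face 12 mm above the bench, so a socket set on it stands 16 mm above the bench. The row runs along its y axis, its x axis is across the rail; neighbouring pads are 85 mm apart, centre to centre. The pads' numbers say nothing about their order in the row.
- handle: Black upright T-shaped carrying handle fixed at one end of the rail, in line with the row of pads: a post with a cross grip 64 mm long (across the rail), 22 mm wide (along it), its top 64 mm above the rail's top face. Origin: centre of its foot, on the rail's top face; the nearest pad's centre is 67.5 mm away, the next ones 85 mm further each. The other end of the rail carries only a flat black clip, 6 mm high. The handle may be at either end.
Not all that is in view belongs to the job. What is shaped like the part that bears socket_xl_center but blue or green is not meant.

How it is judged:
At the end, for the whole second after the job is handed in: Every socket stands upright (within 0.1 rad), released and at rest on a pad, its axis within 12 mm of the pad's centre and its height within 4 mm of standing on it; counted from the handle the order is largest, second largest, second smallest, smallest ((horizontal distance between socket_s_center and pad1 below 0.012 m or horizontal distance between socket_s_center and pad2 below 0.012 m or horizontal distance between socket_s_center and pad3 below 0.012 m or horizontal distance between socket_s_center and pad4 below 0.012 m) and horizontal distance between socket_s_center and handle between 0.2925 and 0.3525 m and height (world z) of socket_s_center between 0.032 and 0.04 m and angle between each of socket_s_center, socket_m_center, socket_l_center, socket_xl_center's own z axis and vertical below 0.1 rad and linear speed of each of socket_s, socket_m, socket_l, socket_xl below 0.02 m/s and (horizontal distance between socket_m_center and pad1 below 0.012 m or horizontal distance between socket_m_center and pad2 below 0.012 m or horizontal distance between socket_m_center and pad3 below 0.012 m or horizontal distance between socket_m_center and pad4 below 0.012 m) and horizontal distance between socket_m_center and handle between 0.2075 and 0.2675 m and height (world z) of socket_m_center between 0.037 and 0.045 m and (horizontal distance between socket_l_center and pad1 below 0.012 m or horizontal distance between socket_l_center and pad2 below 0.012 m or horizontal distance between socket_l_center and pad3 below 0.012 m or horizontal distance between socket_l_center and pad4 below 0.012 m) and horizontal distance between socket_l_center and handle between 0.1225 and 0.1825 m and height (world z) of socket_l_center between 0.042 and 0.05 m and (horizontal distance between socket_xl_center and pad1 below 0.012 m or horizontal distance between socket_xl_center and pad2 below 0.012 m or horizontal distance between socket_xl_center and pad3 below 0.012 m or horizontal distance between socket_xl_center and pad4 below 0.012 m) and horizontal distance between socket_xl_center and handle between 0.0375 and 0.0975 m and height (world z) of socket_xl_center between 0.047 and 0.055 m); the robot touches nothing.
It fails at once if the smallest socket is knocked over or laid on its side (angle between socket_s_center's own z axis and vertical above 0.8 rad).
It fails at once if the second smallest socket is knocked over or laid on its side (angle between socket_m_center's own z axis and vertical above 0.8 rad).
It fails at once if the second largest socket is knocked over or laid on its side (angle between socket_l_center's own z axis and vertical above 0.8 rad).
It fails at once if the largest socket is knocked over or laid on its side (angle between socket_xl_center's own z axis and vertical above 0.8 rad).
It also fails if it takes over 99 s, if anything falls off the work surface, if the arm or the gripper's body presses on something with over 40 N, if the wrist force passes 120 N, or if a joint passes its speed limit or range.

## Working session

There is one attempt and no reset: what is moved stays moved. The work goes in short steps, Python scripts to look and compute and a tool call to move; the robot and the scene stay as the last step left them, time stands still between calls to the robot, and variables do not carry over. Pictures are saved under pics/ and viewed, at most 14 in all, crops included, and the job is handed in when it is done.

Besides the shell and the picture viewer there is one more tool, called after "Call:" by a JSON object that holds its "op" and its "data". move_arm: Moves the arm, as the interface text tells. Its arguments: {"type":"object","properties":{"targets":{"type":"array","items":{"type":"number"}}},"required":["targets"]}

```bash
mkdir -p pics; python3 - <<'E'
from plant import sensors,cams,r
import cv2
for n in("top","side"):
    cv2.imwrite(f"pics/{n}0.png",cams.get_image(n)[:,:,::-1]); print(cams.camera_info(n))
print(sensors.state(),r.grip_depth)
E
```

```text
{'intrinsics': array([[426.85078477,   0.        , 323.86143129],
       [  0.        , 426.85078477, 197.75346283],
       [  0.        ,   0.        ,   1.        ]]), 'origin': array([0.26835314, 0.00885069, 1.20840342]), 'orientation': array([-2.94528083,  0.01660601, -1.59913276])}
{'intrinsics': array([[388.74621333,   0.        , 309.65874433],
       [  0.        , 388.74621333, 197.66527792],
       [  0.        ,   0.        ,   1.        ]]), 'origin': array([ 0.15916321, -0.63067691,  0.64903327]), 'orientation': array([-2.24702978, -0.01675105, -0.45876567])}
{'clock': 0.1, 'q': array([ 1.10837270e+00,  3.51193710e-01,  1.65235588e+00, -3.85385310e-05,
        1.13909642e+00, -8.45961099e-02]), 'qd': array([-1.63226926e-03, -3.38521361e-03, -7.90126859e-04, -9.18740073e-04,
       -8.32599345e-05,  8.10011523e-04]), 'joint_torque': array([ 7.15109491e-04, -4.98029315e+01, -2.85703808e+01,  7.00838515e-02,
        2.39269162e-02, -4.96949860e-05]), 'position': array([0.2027408 , 0.51093601, 0.21815064]), 'orientation': array([-3.14054010e+00, -5.41432310e-05,  2.76378125e+00]), 'force': array([-0.11159901, -0.36160533, -0.45586302]), 'torque': array([-0.02678552,  0.04218513,  0.04442644]), 'grasp_force': 0.0, 'gripper_width': 0.9960358763464267} 0.0188
```

View pics/top0.png

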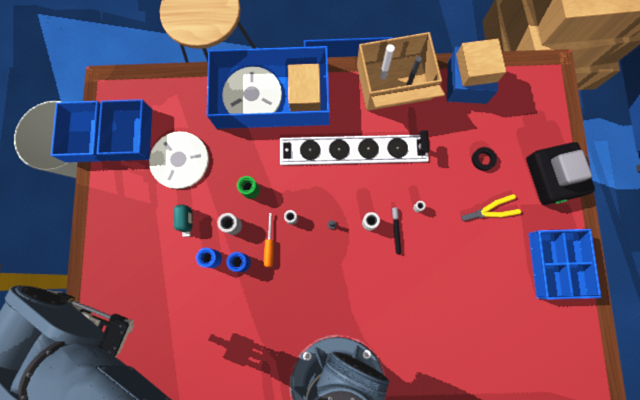

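View pics/side0.png

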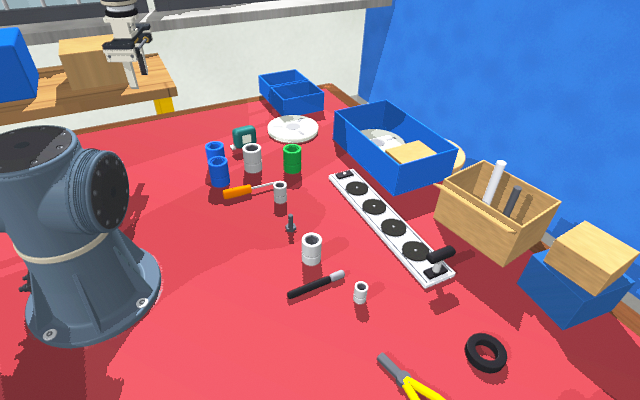

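Top view: the handle is at the right end of the rail (423,145). The pads are at x ≈ 311, 340, 369 and 398. The steel sockets are XL (228,223), M (290,216), L (371,220) and S (420,206). Blue and green ones are decoys.

```bash
cat > h.py <<'E'
import numpy as np,cv2
from scipy.spatial.transform import Rotation as R
from plant import sensors,cams
def cast(n,uv,z):
    c=cams.camera_info(n);K=c["intrinsics"];o=c["origin"]
    d=R.from_euler("xyz",c["orientation"]).apply(np.linalg.solve(K,[uv[0],uv[1],1]))
    return (o+d*(z-o[2])/d[2])[:2]
def proj(n,p):
    c=cams.camera_info(n)
    q=c["intrinsics"]@R.from_euler("xyz",c["orientation"]).inv().apply(np.array(p)-c["origin"])
    return q[:2]/q[2]
def blob(mask,uv,rad):
    m=np.zeros_like(mask);cv2.circle(m,tuple(int(round(a)) for a in uv),rad,255,-1)
    m&=mask
    cs,_=cv2.findContours(m,cv2.RETR_EXTERNAL,cv2.CHAIN_APPROX_NONE)
    h=cv2.convexHull(max(cs,key=cv2.contourArea));M=cv2.moments(h)
    return np.array([M["m10"],M["m01"]])/M["m00"],cv2.boundingRect(h)
H=dict(xl=.07,l=.06,m=.05,s=.04)
def steel(im):
    hs=cv2.cvtColor(im,cv2.COLOR_RGB2HSV);return ((hs[...,1]<70)).astype(np.uint8)*255
E
python3 - <<'E'
from h import *
T=cams.get_image("top");S=cams.get_image("side")
mt,ms=steel(T),steel(S)
for k,a,b in(("xl",(228,223),(252,158)),("l",(371,220),(312,249)),("m",(290,216),(280,192)),("s",(420,206),(361,292))):
    for n,m,uv,rad in(("top",mt,a,14),("side",ms,b,21)):
        c,bb=blob(m,uv,rad);print(k,n,c.round(1),bb,cast(n,c,H[k]/2).round(4))
bt=(T.max(2)<60).astype(np.uint8)*255;bs=(S.max(2)<60).astype(np.uint8)*255
for a,b in(((311,149),(357,188)),((340,149),(374,206)),((369,149),(393,227)),((398,148),(415,251))):
    for n,m,uv,rad in(("top",bt,a,13),("side",bs,b,14)):
        c,bb=blob(m,uv,rad);print("pad",n,c.round(1),bb,cast(n,c,.016).round(4))
v=np.vstack([cv2.resize(T[130:280,180:440],None,fx=2.5,fy=2.5,interpolation=2)[:, :640],cv2.resize(np.dstack([mt|bt]*3)[130:280,180:440],(640,225))])[:600]
cv2.imwrite("pics/c1.png",v[:,:,::-1])
E
```

```text
xl top [229.1 223.5] (217, 213, 25, 22) [0.4376 0.2873]
xl side [251.5 155.5] (242, 138, 20, 35) [0.4408 0.2984]
l top [370.4 220.8] (362, 212, 18, 19) [ 0.4337 -0.1058]
l side [311.2 248.4] (302, 232, 20, 34) [ 0.4346 -0.1042]
m top [290.3 216.7] (284, 210, 14, 14) [0.4531 0.1175]
m side [276.  190.6] (260, 181, 27, 23) [0.4463 0.1258]
s top [419.1 206. ] (413, 201, 13, 11) [ 0.4729 -0.2457]
s side [360.  292.1] (353, 281, 15, 23) [ 0.4736 -0.244 ]
pad top [309.8 149.6] (301, 140, 19, 20) [0.6504 0.0587]
pad side [nan nan] (349, 192, 1, 1) [nan nan]
pad top [338.8 149.1] (330, 140, 19, 20) [ 0.6491 -0.0258]
pad side [370.2 212.2] (366, 211, 10, 3) [ 0.6292 -0.0441]
pad top [368.  148.4] (359, 139, 19, 20) [ 0.6484 -0.1108]
pad side [398.6 234. ] (391, 232, 14, 4) [ 0.6467 -0.1383]
pad top [397.2 147.6] (388, 138, 19, 20) [ 0.648  -0.1954]
pad side [426.1 256.5] (423, 253, 6, 7) [ 0.6588 -0.2227]h.py:17: RuntimeWarning: invalid value encountered in divide
  return np.array([M["m10"],M["m01"]])/M["m00"],cv2.boundingRect(h)
```

View pics/c1.png

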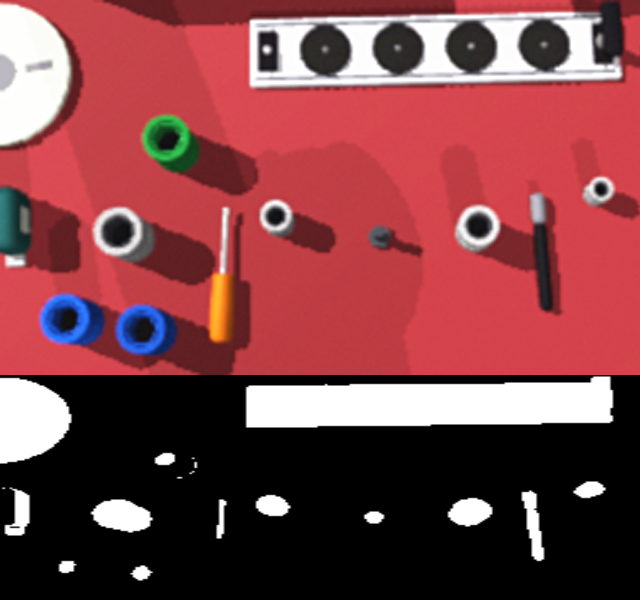

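The crop shows a clean steel mask for each socket and the four pads. The fitted pad spacing is 85 mm, which matches the spec. I'll turn the tool to yaw π/2, so tool x = world y, tool y = world x and tool z = down.

Call:
{"op": "move_arm", "data": {"targets": [-0.68, 0, 0, 0, 0, 0, 0.119, -0.68, 0, 0, 0, 0, 0, 0.119, -0.68, 0, 0, 0, 0, 0, 0.119, -0.68, 0, 0, 0, 0, 0, 0.119, -0.68, 0, 0, 0, 0, 0, 0.119, -0.68, 0, 0, 0, 0, 0, 0.119, -0.68, 0, 0, 0, 0, 0, 0.119, -0.68, 0, 0, 0, 0, 0, 0.119, -0.68, 0, 0, 0, 0, 0, 0.119, -0.68, 0, 0, 0, 0, 0, 0.122, -0.68, 0, 0, 0, 0, 0, 0]}}

```text
clock: 1.12
position: [0.2028, 0.5111, 0.2185]
orientation: [-3.141, 0.0, 1.565]
force: [-0.2, 0.0, -0.1]
gripper_width: 0.84
grasp_force: 0.0
```

```bash
python3 - <<'E'
from h import *
# bin front: base edge from top (z=0), top height from side by consistency
for uv in((216,127),(328,124)):print("bin base",cast("top",uv,0).round(3))
for uv in((362,108),(444,95)):print("box base",cast("top",uv,0).round(3))
for z in(0,.04,.06,.08,.1,.12):print(z,proj("side",(*cast("top",(328,124),0),z)).round(),proj("side",(*cast("top",(362,108),0),z)).round())
print(sensors.state()["position"],sensors.state()["orientation"])
E
```

```text
bin base [0.736 0.339]
bin base [0.733 0.003]
box base [ 0.781 -0.1  ]
box base [ 0.814 -0.349]
0 [392. 196.] [431. 213.]
0.04 [395. 184.] [435. 201.]
0.06 [396. 177.] [437. 195.]
0.08 [397. 171.] [438. 189.]
0.1 [398. 165.] [440. 182.]
0.12 [399. 158.] [442. 175.]
[0.20279922 0.51112625 0.21849511] [-3.14142785e+00  2.93633067e-04  1.56515747e+00]
```

Call:
{"op": "move_arm", "data": {"targets": [-0.68, -22.3, 23.5, 0, 0, 0, 0, -0.68, -22.3, 23.5, 0, 0, 0, 0, -0.68, -22.3, 23.5, 0, 0, 0, 0, -0.68, -22.3, 23.5, 0, 0, 0, 0, -0.68, -22.3, 23.5, 0, 0, 0, 0, -0.68, -22.3, 23.5, 0, 0, 0, 0, -0.68, -22.3, 23.5, 0, 0, 0, 0, -0.68, -22.3, 23.5, 0, 0, 0, 0, -0.68, -22.3, 23.5, 0, 0, 0, 0, -0.68, -22.3, 23.5, 0, 0, 0, 0, -0.68, 0, 0, 0, 0, 0, 0]}}

```text
clock: 2.03
position: [0.4409, 0.2851, 0.2186]
orientation: [3.141, 0.001, 1.572]
force: [-0.5, 0.8, -0.5]
gripper_width: 0.839
grasp_force: 0.0
```

Call:
{"op": "move_arm", "data": {"targets": [-0.68, 2, -2, 25, 0, 0, 0, -0.68, 0, 0, 25, 0, 0, 0, -0.68, 0, 0, 25, 0, 0, 0, -0.68, 0, 0, 25, 0, 0, 0, -0.68, 0, 0, 15, 0, 0, 0, -0.68, 0, 0, 0, 0, 0, 0, -0.68, 0, 0, 0, 0, 0, 0]}}

```text
clock: 2.62
position: [0.4355, 0.2903, 0.1035]
orientation: [-3.14, 0.001, 1.574]
force: [1.0, -1.5, -0.1]
gripper_width: 0.841
grasp_force: 0.0
```

```bash
python3 - <<'E'
from h import *
S=cams.get_image("side")
cv2.imwrite("pics/s1.png",cv2.resize(S[60:220,170:370],(800,640))[:600,:,::-1]);print(sensors.state()["position"])
E
```

```text
[0.43607595 0.29056799 0.10438956]
```

View pics/s1.png

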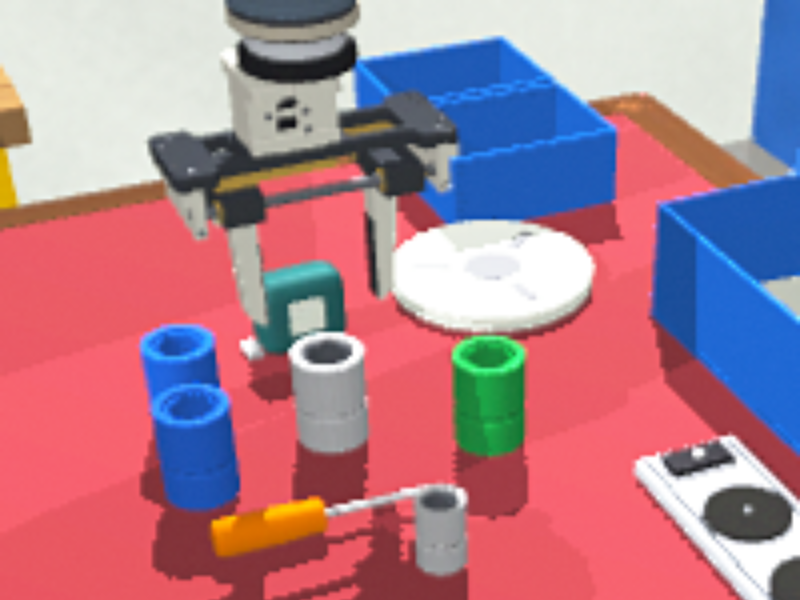

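The gripper is open directly over the steel XL socket at crop (328,390), which is between the blue and green decoys. I'll recast it from this unmasked outline.

```bash
python3 - <<'E'
from h import *
f=lambda u,v:(170+u/4-.4,60+v/4-.4)
print(cast("side",f(330,391.5),.035),cast("side",f(328,350.5),.07),"M",cast("side",f(441.5,530),.025),cast("side",f(440,500),.05))
print("tcp proj",proj("side",sensors.state()["position"]))
E
```

```text
[0.43891176 0.28742759] [0.43966804 0.28588032] M [0.45313558 0.11563901] [0.45266028 0.11498968]
tcp proj [248.84825007 136.03573311]
```

Call:
{"op": "move_arm", "data": {"targets": [-0.68, -3, 2.5, 0, 0, 0, 0, -0.68, 0, 0, 20, 0, 0, 0, -0.68, 0, 0, 20, 0, 0, 0, -0.68, 0, 0, 20, 0, 0, 0, -0.68, 0, 0, 15, 0, 0, 0, -0.68, 0, 0, 0, 0, 0, 0, 1, 0, 0, 0, 0, 0, 0, 1, 0, 0, 0, 0, 0, 0, 1, 0, 0, 0, 0, 0, 0, 1, 0, 0, 0, 0, 0, 0, 1, 0, 0, 0, 0, 0, 0, 1, 0, 0, 0, 0, 0, 0]}}

```text
clock: 3.67
position: [0.4383, 0.2873, 0.0294]
orientation: [3.141, -0.0, 1.571]
force: [-3.7, -0.7, 8.2]
gripper_width: 0.557
grasp_force: 30.0
```

Call:
{"op": "move_arm", "data": {"targets": [1, 0, 0, -15, 0, 0, 0, 1, 0, 0, -25, 0, 0, 0, 1, 0, 0, -25, 0, 0, 0, 1, 0, 0, -25, 0, 0, 0, 1, 0, 0, -20, 0, 0, 0, 1, 0, 0, 0, 0, 0, 0, 1, -15, 6.5, 0, 0, 0, 0, 1, -30, 13, 0, 0, 0, 0, 1, -30, 13, 0, 0, 0, 0, 1, -30, 13, 0, 0, 0, 0, 1, -30, 13, 0, 0, 0, 0, 1, -30, 13, 0, 0, 0, 0]}}

```text
clock: 4.67
position: [0.5095, 0.1206, 0.1372]
orientation: [-3.14, 0.0, 1.571]
force: [0.7, 0.7, -4.6]
gripper_width: 0.558
grasp_force: 30.0
```

Call:
{"op": "move_arm", "data": {"targets": [1, -30, 13, 0, 0, 0, 0, 1, -30, 13, 0, 0, 0, 0, 1, -30, 13, 0, 0, 0, 0, 1, -30, 13, 0, 0, 0, 0, 1, -30, 13, 0, 0, 0, 0, 1, -30, 13, 0, 0, 0, 0, 1, -30, 13, 0, 0, 0, 0, 1, -30, 13, 0, 0, 0, 0, 1, -30, 13, 0, 0, 0, 0, 1, -30, 13, 0, 0, 0, 0, 1, 0, 0, 0, 0, 0, 0, 1, 0, 0, 0, 0, 0, 0]}}

```text
clock: 5.67
position: [0.6392, -0.1791, 0.1362]
orientation: [-3.139, -0.001, 1.569]
force: [0.4, 0.5, -4.4]
gripper_width: 0.555
grasp_force: 30.0
```

Call:
{"op": "move_arm", "data": {"targets": [1, -16, 9, 0, 0, 0, 0, 1, 0, 0, 0, 0, 0, 0, 1, 0, 0, 15, 0, 0, 0, 1, 0, 0, 20, 0, 0, 0, 1, 0, 0, 20, 0, 0, 0, 1, 0, 0, 10, 0, 0, 0, 1, 0, 0, 5, 0, 0, 0, 1, 0, 0, 0, 0, 0, 0, 1, 0, 0, 0, 0, 0, 0]}}

```text
clock: 6.42
position: [0.6492, -0.1936, 0.0693]
orientation: [3.141, 0.0, 1.571]
force: [0.3, -0.1, -3.8]
gripper_width: 0.555
grasp_force: 30.0
```

```bash
python3 - <<'E'
from h import *
S=cams.get_image("side")
cv2.imwrite("pics/s2.png",cv2.resize(S[130:310,300:500],(660,594))[:,:,::-1]);print(sensors.state()["position"])
E
```

```text
[ 0.64940645 -0.19374877  0.06968715]
```

View pics/s2.png

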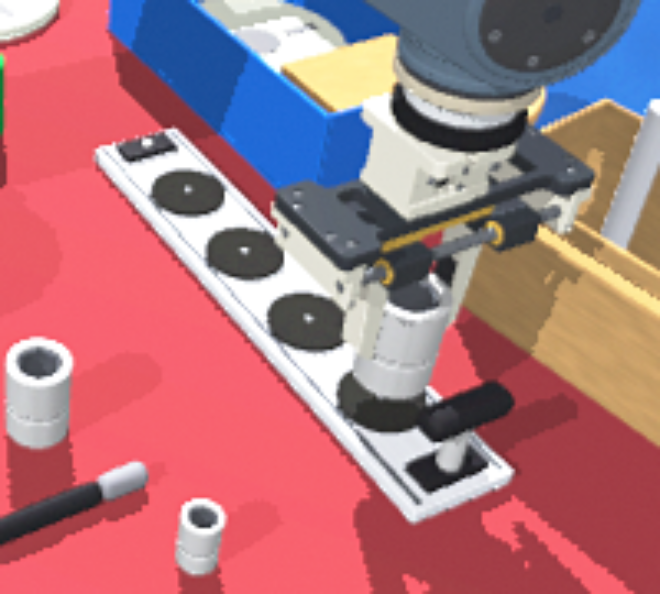

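XL hangs about 24 mm over the pad next to the handle and looks centred. I'll lower and release it.

Call:
{"op": "move_arm", "data": {"targets": [1, -1, -1, 10, 0, 0, 0, 1, 0, 0, 8, 0, 0, 0, 1, 0, 0, 4, 0, 0, 0, 1, 0, 0, 1, 0, 0, 0, 1, 0, 0, 0, 0, 0, 0, 1, 0, 0, 0, 0, 0, 0]}}

```text
clock: 6.97
position: [0.6478, -0.1948, 0.0454]
orientation: [-3.142, -0.0, 1.571]
force: [0.6, 1.0, -4.5]
gripper_width: 0.554
grasp_force: 30.0
```

Call:
{"op": "move_arm", "data": {"targets": [1, 0, 0, 0.5, 0, 0, 0, -0.6, 0, 0, 0, 0, 0, 0, -0.6, 0, 0, 0, 0, 0, 0, -0.6, 0, 0, 0, 0, 0, 0, -0.6, 0, 0, 0, 0, 0, 0, -0.6, 0, 0, -10, 0, 0, 0, -0.6, 0, 0, -25, 0, 0, 0, -0.6, 0, 0, -25, 0, 0, 0, -0.6, 0, 0, -25, 0, 0, 0, -0.6, 0, 0, -15, 0, 0, 0, -0.6, 0, 0, 0, 0, 0, 0]}}

```text
clock: 7.88
position: [0.6496, -0.1954, 0.15]
orientation: [3.135, 0.002, 1.571]
force: [0.2, 0.6, 1.2]
gripper_width: 0.8
grasp_force: 0.0
```

Call:
{"op": "move_arm", "data": {"targets": [-0.6, 5, -12, 0, 0, 0, 0, -0.6, 10, -24, 0, 0, 0, 0, -0.6, 10, -24, 0, 0, 0, 0, -0.6, 10, -24, 0, 0, 0, 0, -0.6, 10, -24, 0, 0, 0, 0, -0.6, 10, -24, 0, 0, 0, 0, -0.6, 10, -24, 0, 0, 0, 0, -0.6, 10, -24, 0, 0, 0, 0, -0.6, 10, -24, 0, 0, 0, 0, -0.6, 5, -12, 0, 0, 0, 0, -0.6, 0, 0, 0, 0, 0, 0, -0.6, 0, 0, 0, 0, 0, 0]}}

```text
clock: 8.88
position: [0.432, -0.1048, 0.1452]
orientation: [3.141, 0.0, 1.571]
force: [1.2, -0.5, -0.7]
gripper_width: 0.802
grasp_force: 0.0
```

Call:
{"op": "move_arm", "data": {"targets": [-0.6, 0, 2, 20, 0, 0, 0, -0.6, 0, 0, 30, 0, 0, 0, -0.6, 0, 0, 30, 0, 0, 0, -0.6, 0, 0, 25, 0, 0, 0, -0.6, 0, 0, 13, 0, 0, 0, -0.6, 0, 0, 5, 0, 0, 0, -0.6, 0, 0, 0, 0, 0, 0, 1, 0, 0, 0, 0, 0, 0, 1, 0, 0, 0, 0, 0, 0, 1, 0, 0, 0, 0, 0, 0, 1, 0, 0, 0, 0, 0, 0, 1, 0, 0, 0, 0, 0, 0]}}

```text
clock: 9.88
position: [0.434, -0.1049, 0.0226]
orientation: [3.141, 0.0, 1.571]
force: [-1.3, -0.5, 1.3]
gripper_width: 0.492
grasp_force: 1.1
```

Call:
{"op": "move_arm", "data": {"targets": [1, 0, 0, 0, 0, 0, 0, 1, 0, 0, 0, 0, 0, 0, 1, 0, 0, 0, 0, 0, 0, 1, 0, 0, -20, 0, 0, 0, 1, 0, 0, -30, 0, 0, 0, 1, 0, 0, -30, 0, 0, 0, 1, 0, 0, -20, 0, 0, 0, 1, 0, 0, 0, 0, 0, 0, 1, 0, 14, 0, 0, 0, 0, 1, -2, 25, 0, 0, 0, 0, 1, -2, 25, 0, 0, 0, 0, 1, -2, 25, 0, 0, 0, 0]}}

```text
clock: 10.88
position: [0.5233, -0.1107, 0.1208]
orientation: [-3.14, -0.0, 1.571]
force: [0.1, -0.2, -3.0]
gripper_width: 0.458
grasp_force: 30.0
```

Call:
{"op": "move_arm", "data": {"targets": [1, 0, 25, 0, 0, 0, 0, 1, 0, 25, 0, 0, 0, 0, 1, 0, 25, 0, 0, 0, 0, 1, 0, 25, 0, 0, 0, 0, 1, 0, 25, 0, 0, 0, 0, 1, 0, 0, 0, 0, 0, 0, 1, 0, 0, 15, 0, 0, 0, 1, 0, 0, 20, 0, 0, 0, 1, 0, 0, 20, 0, 0, 0, 1, 0, 0, 10, 0, 0, 0, 1, 0, 0, 0, 0, 0, 0, 1, 0, 0, 0, 0, 0, 0]}}

```text
clock: 11.88
position: [0.6475, -0.1108, 0.0566]
orientation: [-3.14, -0.0, 1.571]
force: [0.1, 1.0, -2.4]
gripper_width: 0.458
grasp_force: 30.0
```

Call:
{"op": "move_arm", "data": {"targets": [1, 0, 0, 9, 0, 0, 0, 1, 0, 0, 6, 0, 0, 0, 1, 0, 0, 2, 0, 0, 0, 1, 0, 0, 0, 0, 0, 0, 1, 0, 0, 0, 0, 0, 0]}}

```text
clock: 12.3
position: [0.6479, -0.1108, 0.0403]
orientation: [3.141, 0.0, 1.571]
force: [0.8, -0.2, -2.1]
gripper_width: 0.459
grasp_force: 30.0
```

Lower by 1 mm more, release and lift.

Call:
{"op": "move_arm", "data": {"targets": [1, 0, 0, 1, 0, 0, 0, 1, 0, 0, 0, 0, 0, 0, -0.5, 0, 0, 0, 0, 0, 0, -0.5, 0, 0, 0, 0, 0, 0, -0.5, 0, 0, 0, 0, 0, 0, -0.5, 0, 0, 0, 0, 0, 0, -0.5, 0, 0, -10, 0, 0, 0, -0.5, 0, 0, -25, 0, 0, 0, -0.5, 0, 0, -25, 0, 0, 0, -0.5, 0, 0, -25, 0, 0, 0, -0.5, 0, 0, -15, 0, 0, 0, -0.5, 0, 0, 0, 0, 0, 0]}}

```text
clock: 13.3
position: [0.6496, -0.1112, 0.1438]
orientation: [3.135, 0.002, 1.571]
force: [0.4, 0.4, 0.4]
gripper_width: 0.746
grasp_force: 0.0
```

Call:
{"op": "move_arm", "data": {"targets": [-0.5, 10, -9, 0, 0, 0, 0, -0.5, 21, -18, 0, 0, 0, 0, -0.5, 21, -18, 0, 0, 0, 0, -0.5, 21, -18, 0, 0, 0, 0, -0.5, 21, -18, 0, 0, 0, 0, -0.5, 21, -18, 0, 0, 0, 0, -0.5, 21, -18, 0, 0, 0, 0, -0.5, 21, -18, 0, 0, 0, 0, -0.5, 21, -18, 0, 0, 0, 0, -0.5, 21, -18, 0, 0, 0, 0, -0.5, 21, -18, 0, 0, 0, 0, -0.5, 8, -6, 0, 0, 0, 0]}}

```text
clock: 14.3
position: [0.4504, 0.1188, 0.1387]
orientation: [-3.14, 0.0, 1.572]
force: [-0.6, -0.1, -0.2]
gripper_width: 0.75
grasp_force: 0.0
```

Call:
{"op": "move_arm", "data": {"targets": [-0.5, 0, 0, 0, 0, 0, 0, -0.5, 0, 0, 0, 0, 0, 0]}}

```text
clock: 14.47
position: [0.4533, 0.1171, 0.1392]
orientation: [3.141, 0.0, 1.572]
force: [1.4, 1.0, -0.0]
gripper_width: 0.748
grasp_force: 0.0
```

Call:
{"op": "move_arm", "data": {"targets": [-0.5, 0, 0, 20, 0, 0, 0, -0.5, 0, 0, 30, 0, 0, 0, -0.5, 0, 0, 30, 0, 0, 0, -0.5, 0, 0, 25, 0, 0, 0, -0.5, 0, 0, 14, 0, 0, 0, -0.5, 0, 0, 6, 0, 0, 0, -0.5, 0, 0, 0, 0, 0, 0, 1, 0, 0, 0, 0, 0, 0, 1, 0, 0, 0, 0, 0, 0, 1, 0, 0, 0, 0, 0, 0, 1, 0, 0, 0, 0, 0, 0, 1, 0, 0, 0, 0, 0, 0]}}

```text
clock: 15.47
position: [0.4532, 0.1173, 0.0147]
orientation: [3.141, -0.0, 1.571]
force: [-0.4, 0.2, -0.0]
gripper_width: 0.439
grasp_force: 0.0
```

Call:
{"op": "move_arm", "data": {"targets": [1, 0, 0, 0, 0, 0, 0, 1, 0, 0, 0, 0, 0, 0, 1, 0, 0, 0, 0, 0, 0, 1, 0, 0, 0, 0, 0, 0]}}

```text
clock: 15.8
position: [0.4529, 0.1173, 0.0144]
orientation: [3.141, -0.0, 1.571]
force: [-1.4, -1.3, 6.0]
gripper_width: 0.361
grasp_force: 30.0
```

Call:
{"op": "move_arm", "data": {"targets": [1, 0, 0, -20, 0, 0, 0, 1, 0, 0, -30, 0, 0, 0, 1, 0, 0, -30, 0, 0, 0, 1, 0, 0, -25, 0, 0, 0, 1, -13, 16, 0, 0, 0, 0, 1, -20, 30, 0, 0, 0, 0, 1, -22, 30, 0, 0, 0, 0, 1, -22, 30, 0, 0, 0, 0, 1, -22, 30, 0, 0, 0, 0, 1, -22, 30, 0, 0, 0, 0, 1, -22, 30, 0, 0, 0, 0, 1, 0, 0, 0, 0, 0, 0]}}

```text
clock: 16.8
position: [0.6526, -0.0297, 0.1186]
orientation: [3.139, 0.001, 1.568]
force: [1.3, -1.3, -1.8]
gripper_width: 0.361
grasp_force: 30.0
```

Call:
{"op": "move_arm", "data": {"targets": [1, 0, 0, 0, 0, 0, 0, 1, 0, 0, 15, 0, 0, 0, 1, 0, 0, 20, 0, 0, 0, 1, 0, 0, 15, 0, 0, 0, 1, 0, 0, 10, 0, 0, 0, 1, 0, 0, 0, 0, 0, 0, 1, 0, 0, 0, 0, 0, 0]}}

```text
clock: 17.38
position: [0.6484, -0.0253, 0.0592]
orientation: [-3.141, -0.0, 1.571]
force: [0.6, 0.0, -1.6]
gripper_width: 0.357
grasp_force: 30.0
```

```bash
python3 - <<'E'
from h import *
S=cams.get_image("side")
cv2.imwrite("pics/s3.png",cv2.resize(S[90:290,290:490],(600,600))[:,:,::-1]);print(sensors.state()["position"])
E
```

```text
[ 0.64898809 -0.02544947  0.05992489]
```

View pics/s3.png

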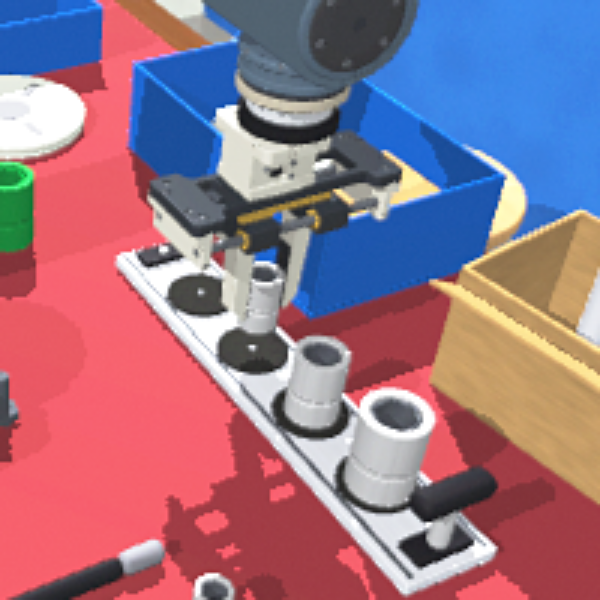

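XL and L stand centred on their pads. M hangs over its own pad. The bin's front corner is about 0.11 m high, close to the gripper's body, so I'll turn a quarter to close along the rail before lowering.

Call:
{"op": "move_arm", "data": {"targets": [1, 0, 0, -15, 0, 0, 0.12, 1, 0, 0, 0, 0, 0, 0.12, 1, 0, 0, 0, 0, 0, 0.12, 1, 0, 0, 0, 0, 0, 0.12, 1, 0, 0, 0, 0, 0, 0.12, 1, 0, 0, 0, 0, 0, 0.12, 1, 0, 0, 0, 0, 0, 0.12, 1, 0, 0, 0, 0, 0, 0.12, 1, 0, 0, 0, 0, 0, 0.12, 1, 0, 0, 0, 0, 0, 0.12, 1, 0, 0, 0, 0, 0, 0.12, 1, 0, 0, 0, 0, 0, 0.12]}}

```text
clock: 18.43
position: [0.6493, -0.0257, 0.0755]
orientation: [3.141, -0.002, 0.125]
force: [-0.2, -0.2, -1.3]
gripper_width: 0.362
grasp_force: 30.0
```

Call:
{"op": "move_arm", "data": {"targets": [1, 0, 0, 0, 0, 0, 0.12, 1, 0, 0, 15, 0, 0, 0.011, 1, 0, 0, 10, 0, 0, 0, 1, 0, 0, 5, 0, 0, 0, 1, 0, 0, 0, 0, 0, 0, 1, 0, 0, 0, 0, 0, 0]}}

```text
clock: 18.93
position: [0.6489, -0.0257, 0.0443]
orientation: [-3.142, 0.0, 0.001]
force: [0.0, 0.4, -1.6]
gripper_width: 0.359
grasp_force: 30.0
```

Call:
{"op": "move_arm", "data": {"targets": [1, 0, 0, 8, 0, 0, 0, 1, 0, 0, 4, 0, 0, 0, 1, 0, 0, 1.5, 0, 0, 0, 1, 0, 0, 0, 0, 0, 0, 1, 0, 0, 0, 0, 0, 0]}}

```text
clock: 19.35
position: [0.6489, -0.0258, 0.0306]
orientation: [-3.142, 0.0, -0.0]
force: [1.1, 0.1, -1.4]
gripper_width: 0.36
grasp_force: 30.0
```

Call:
{"op": "move_arm", "data": {"targets": [-0.12, 0, 0, 0, 0, 0, 0, -0.12, 0, 0, 0, 0, 0, 0, -0.12, 0, 0, 0, 0, 0, 0, -0.12, 0, 0, -10, 0, 0, 0, -0.12, 0, 0, -25, 0, 0, 0, -0.12, 0, 0, -30, 0, 0, 0, -0.12, 0, 0, -30, 0, 0, 0, -0.12, 0, 0, -10, 0, 0, 0, -0.12, 0, 0, 0, 0, 0, 0]}}

```text
clock: 20.1
position: [0.6504, -0.0259, 0.1393]
orientation: [3.141, -0.006, -0.0]
force: [1.3, 0.2, 0.8]
gripper_width: 0.56
grasp_force: 0.0
```

Call:
{"op": "move_arm", "data": {"targets": [-0.12, -8, 10, 0, 0, 0, 0, -0.12, -17, 21, 0, 0, 0, 0, -0.12, -17, 21, 0, 0, 0, 0, -0.12, -17, 21, 0, 0, 0, 0, -0.12, -17, 21, 0, 0, 0, 0, -0.12, -17, 21, 0, 0, 0, 0, -0.12, -17, 21, 0, 0, 0, 0, -0.12, -17, 21, 0, 0, 0, 0, -0.12, -17, 21, 0, 0, 0, 0, -0.12, -17, 21, 0, 0, 0, 0, -0.12, -15, 20, 0, 0, 0, 0, -0.12, 0, 0, 0, 0, 0, 0]}}

```text
clock: 21.1
position: [0.4692, -0.247, 0.1339]
orientation: [-3.14, 0.003, -0.003]
force: [-0.4, -0.6, -0.4]
gripper_width: 0.563
grasp_force: 0.0
```

Call:
{"op": "move_arm", "data": {"targets": [-0.12, 0, 0, 20, 0, 0, 0, -0.12, 0, 0, 30, 0, 0, 0, -0.12, 0, 0, 0, 0, 0, 0, -0.12, 0, 0, 0, 0, 0, 0]}}

```text
clock: 21.43
position: [0.4714, -0.2438, 0.0841]
orientation: [-3.139, 0.004, -0.0]
force: [1.3, -0.2, 0.5]
gripper_width: 0.558
grasp_force: 0.0
```

```bash
python3 - <<'E'
from h import *
S=cams.get_image("side")
cv2.imwrite("pics/s4.png",cv2.resize(S[120:320,270:470],(600,600))[:,:,::-1]);print(sensors.state()["position"])
E
```

```text
[ 0.47235813 -0.24439588  0.0854535 ]
```

View pics/s4.png

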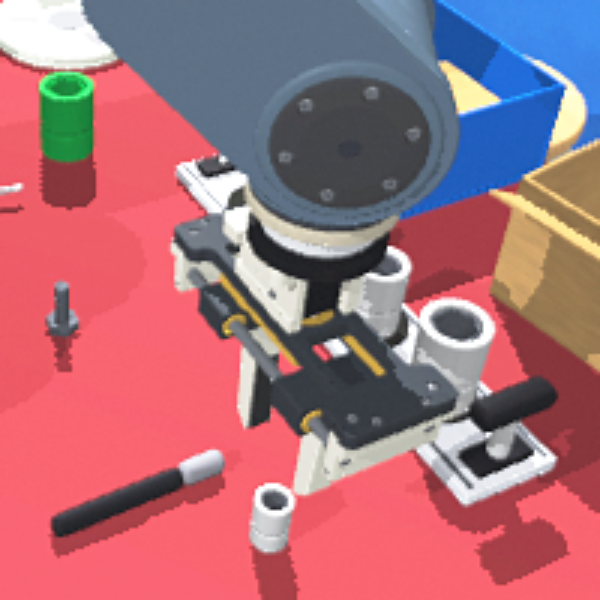

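The open fingers straddle S, which is at crop (270,517). The pen is clear of them. I'll descend and grasp.

Call:
{"op": "move_arm", "data": {"targets": [-0.12, 1, -0.5, 20, 0, 0, 0, -0.12, 0, 0, 25, 0, 0, 0, -0.12, 0, 0, 20, 0, 0, 0, -0.12, 0, 0, 9, 0, 0, 0, -0.12, 0, 0, 0, 0, 0, 0, -0.12, 0, 0, 0, 0, 0, 0, 1, 0, 0, 0, 0, 0, 0, 1, 0, 0, 0, 0, 0, 0, 1, 0, 0, 0, 0, 0, 0, 1, 0, 0, 0, 0, 0, 0, 1, 0, 0, 0, 0, 0, 0, 1, 0, 0, 0, 0, 0, 0]}}

```text
clock: 22.48
position: [0.474, -0.2444, 0.0121]
orientation: [3.141, -0.001, -0.0]
force: [-0.8, -0.0, 6.2]
gripper_width: 0.272
grasp_force: 30.0
```

Call:
{"op": "move_arm", "data": {"targets": [1, 0, 0, 0, 0, 0, 0, 1, 0, 0, 0, 0, 0, 0]}}

```text
clock: 22.65
position: [0.4741, -0.2444, 0.0121]
orientation: [3.141, -0.001, -0.0]
force: [-1.3, 1.1, 5.9]
gripper_width: 0.273
grasp_force: 30.0
```

Call:
{"op": "move_arm", "data": {"targets": [1, 0, 0, -20, 0, 0, 0, 1, 0, 0, -35, 0, 0, 0, 1, 0, 0, -35, 0, 0, 0, 1, 0, 0, -30, 0, 0, 0, 1, 0, 0, 0, 0, 0, 0, 1, 8, -14, 0, 0, 0, 0, 1, 16, -27, 0, 0, 0, 0, 1, 16, -27, 0, 0, 0, 0, 1, 16, -27, 0, 0, 0, 0, 1, 16, -27, 0, 0, 0, 0, 1, 16, -27, 0, 0, 0, 0, 1, 16, -27, 0, 0, 0, 0]}}

```text
clock: 23.65
position: [0.5781, -0.0667, 0.1308]
orientation: [-3.141, 0.001, -0.0]
force: [0.2, 0.3, -0.8]
gripper_width: 0.274
grasp_force: 30.0
```

Call:
{"op": "move_arm", "data": {"targets": [1, 16, -27, 0, 0, 0, 0, 1, 16, -27, 0, 0, 0, 0, 1, 16, -27, 0, 0, 0, 0, 1, 16, -27, 0, 0, 0, 0, 1, 8, -19, 0, 0, 0, 0, 1, 0, 0, 0, 0, 0, 0, 1, 0, 0, 20, 0, 0, 0, 1, 0, 0, 30, 0, 0, 0, 1, 0, 0, 20, 0, 0, 0, 1, 0, 0, 0, 0, 0, 0, 1, 0, 0, 0, 0, 0, 0]}}

```text
clock: 24.57
position: [0.649, 0.0581, 0.0607]
orientation: [3.141, 0.002, -0.001]
force: [-0.7, 0.3, -0.3]
gripper_width: 0.276
grasp_force: 30.0
```

Now lower to z ≈ 0.0285 and check before release.

Call:
{"op": "move_arm", "data": {"targets": [1, 1, -0.5, 15, 0, 0, 0, 1, 0, 0, 10, 0, 0, 0, 1, 0, 0, 5, 0, 0, 0, 1, 0, 0, 2, 0, 0, 0, 1, 0, 0, 0, 0, 0, 0, 1, 0, 0, 0, 0, 0, 0]}}

```text
clock: 25.07
position: [0.6511, 0.0592, 0.0299]
orientation: [-3.142, -0.0, -0.0]
force: [0.3, 0.4, -0.3]
gripper_width: 0.275
grasp_force: 30.0
```

Call:
{"op": "move_arm", "data": {"targets": [1, 0, 0, 1.3, 0, 0, 0, 1, 0, 0, 0, 0, 0, 0, -0.1, 0, 0, 0, 0, 0, 0, -0.1, 0, 0, 0, 0, 0, 0, -0.1, 0, 0, 0, 0, 0, 0, -0.1, 0, 0, -10, 0, 0, 0, -0.1, 0, 0, -25, 0, 0, 0, -0.1, 0, 0, -30, 0, 0, 0, -0.1, 0, 0, -30, 0, 0, 0, -0.1, 0, 0, -30, 0, 0, 0, -0.1, 0, 0, 0, 0, 0, 0]}}

```text
clock: 25.98
position: [0.6536, 0.0593, 0.1607]
orientation: [-3.141, -0.01, -0.0]
force: [2.1, 0.3, 0.9]
gripper_width: 0.55
grasp_force: 0.0
```

Call:
{"op": "move_arm", "data": {"targets": [-0.1, -15, 0, 0, 0, 0, 0, -0.1, -30, 0, 0, 0, 0, 0, -0.1, -30, 0, 0, 0, 0, 0, -0.1, -30, 0, 0, 0, 0, 0, -0.1, -30, 0, 0, 0, 0, 0, -0.1, -30, 0, 0, 0, 0, 0, -0.1, -30, 0, 0, 0, 0, 0, -0.1, -30, 0, 0, 0, 0, 0, -0.1, -15, 0, 0, 0, 0, 0, -0.1, 0, 0, 0, 0, 0, 0, -0.1, 0, 0, 0, 0, 0, 0]}}

```text
clock: 26.9
position: [0.4114, 0.0593, 0.1541]
orientation: [-3.142, -0.002, -0.0]
force: [0.8, -0.6, 1.1]
gripper_width: 0.549
grasp_force: 0.0
```

```bash
python3 - <<'E'
from h import *
T=cams.get_image("top");S=cams.get_image("side")
a=cv2.resize(T[110:190,270:450],(720,320),interpolation=2);b=cv2.resize(S[150:300,320:470],(270,270))
v=np.zeros((590,720,3),np.uint8);v[:320]=a;v[320:,:270]=b
cv2.imwrite("pics/f.png",v[:,:,::-1])
bt=(T.max(2)<60)
for k,p in(("xl",(.648,-.1954)),("l",(.6484,-.1108)),("m",(.6491,-.0258)),("s",(.6504,.0587))):
    print(k,"expected rim uv in crop",((proj("top",(*p,.016+H[k]))-[270,110])*4).round())
E
```

```text
xl expected rim uv in crop [524. 119.]
l expected rim uv in crop [400. 127.]
m expected rim uv in crop [277. 134.]
s expected rim uv in crop [157. 141.]
```

View pics/f.png

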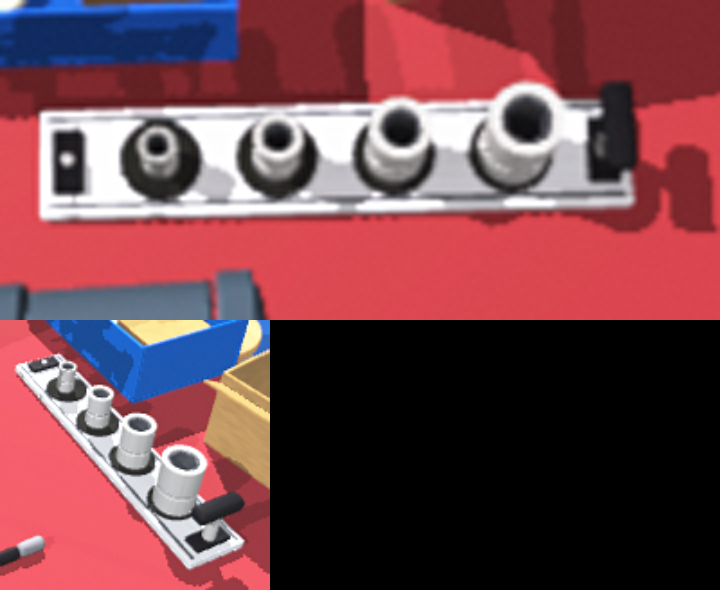

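All four sockets stand upright, with rims at crop (525,119), (400,127), (278,135) and (157,143). These are within about 2 crop pixels (about 1.3 mm) of the expected centres, and the robot is clear. I'll hand it in.

```bash
python3 -c "
from plant import finish_job
print(finish_job())"
```

```text
the job is handed in; nothing more can be done
None
```

I put all four sockets upright on the rail, largest next to the handle down to smallest at the far end, each about 1 mm from its pad's centre in the last picture, and handed the job in at about 27 s; no verdict was returned.

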